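# Close the service hatch of a two-place laboratory hotplate

## Robot

A 6-joint arm with a two-finger parallel gripper is mounted at the origin on the work surface. World frame = base frame: x ahead of the robot, y to its left, z up, the work surface at z = 0. Lengths are in m, angles in rad, forces in N, time in s.
With the tool pointing down it reaches from about 0.375 to 0.925 m from the base axis. Payload 5.7 kg.
Tool frame: the origin (TCP) lies at the very end of the fingers, on their centre line; the grasp point (between the pads) lies 19 mm behind it (robot.tcp_to_grasp is the distance from the TCP to the grasp point, in m); z points along the fingers, x is the direction in which the jaws open and shut, and the axes are right-handed (so a half turn about z gives the same grasp; the last joint's range is limited). The gripper opens to 88 mm and grips with 3 to 60 N. Pads are 20 mm wide; open, the fingers measure 115 mm over their backs; the gripper's body (75 mm by 178 mm) begins 61 mm behind the grasp point.
Start: joints at [1.209, 0.359, 1.51, -0, 1.272, -0.115], TCP at [0.147, 0.582, 0.185] pointing down, gripper open.
Joint ranges: [-2.97, 2.97], [-1.01, 2.36], [0.21, 2.38], [-0.96, 4.11], [0.2, 2.71], [-2.98, 2.98]. Speed limits (rad/s): [2.39, 2.39, 3.14, 3.14, 3.14, 3.14].

## Interface

Orientations are given as a unit quaternion [x, y, z, w].
In Python, from bench import robot gives the robot as it stands.
- The arm moves only by the tool arm_command, never from a script. Its argument "rows" is a list of rows, each a list of 7 numbers: the shift along the tool's x, y, z in cm, then the turn, a rotation vector about the tool's x, y, z in rad, then the finger opening in cm, from 0 to 8.78. In form: [[tx, ty, tz, ax, ay, az, hand], ...]. A call has 1 to 12 rows; each row is the pose to reach, as a shift and turn from the pose commanded when the call began, along the tool's axes at that moment; what a row does not reach only later rows make up. A row lasts 1/8 s, in which the tool goes at most 62.5 mm and 10.7 degrees, less where a joint would pass 70% of its speed; a pose out of reach is approached as far as the arm can. A call with a gripper value outside its range is refused whole. The fingers move at their own pace and stop on an object; "force" is the grip in N (left out, the last holds). Time passes only in rows, so rows that repeat a pose let the fingers close. It gives the time, the measured TCP pose, the force and the opening at its end, in the units of the state.
- robot.sense(): the state, without advancing time (a new reading comes with each control period).
- robot.capture(name): name is "scene" or "top" or "wrist"; returns a dict with "pixels" (400x640x3 uint8, red, green, blue), "range_z" (400x640 float32, m along the optical axis (not along the pixel's ray), 0 where there is no reading), "vertical_fov" (degrees; the focal length in pixels is half the picture's height over the tangent of half this angle, whatever the lens; pixels are square), "cx", "cy" (the principal point, pixels), "k1" (the pictures are not rectified: a ray, as slopes to the right and down, at radius r is drawn at 1 + k1 r^2 times it, then the intrinsics apply), "origin" and "orientation" of the camera in the world. Camera axes: x right, y down, z forward; pixel columns grow to the right and rows downward; lengths in m; the calibration is good to about 2 mm. A picture is of the moment at which its call begins.
- robot.hand_in(): hands the job in, once; it reports no verdict.
The state is a dict: "t": time; "qpos": joint angles; "joint_velocities": joint speeds; "tau": joint torques, N m; "ee_pos": TCP position; "eef_rot": TCP orientation; "wrist_force": force on the tool from outside, world axes, zero at the start; "moment": the same for the moment, N m; "width": opening from 0.0 (shut) to 1.0 (fully open).
Only numpy, scipy, OpenCV 4.12 (cv2) and the standard library are available. Lean on these libraries where they do the work, as an engineer would, in place of code of your own. Each camera call takes 0.05 s, during which the arm holds its last target. There are 200 camera calls.

## Task

The steel pot on the cold hotplate has its handle over the service hatch: slide it sideways, without lifting it, onto the centre of the other, empty marked place. Then turn the hatch's quarter-turn fastener until the slot along its wing lines up with the two notches in the panel, while the panel still stands proud; then push the sprung panel down until it is flush in its frame and finish while holding it pressed there. Leave the other things on the bench where they are.

Things in the scene. Friction and masses are not known exactly. Their poses are not given: they have to be found in the camera images.
- hotplate: Fixed white two-place hotplate (switched off), 420 wide (its y) x 380 deep (its x) x 85 mm high, with a flat top. Origin on the bench; the housing spans x -160..+220 and y -210..+210 mm from it. Its front (-x) faces the robot. Its place on the bench and its yaw vary.
- place_start: The round dark marked place (140 mm across, with four tick marks, level with the deck: nothing to climb over) on which the pot stands at the start. Origin at its centre on the deck, 85 mm above the bench; axes as the hotplate's. It may be the left or the right one.
- place_goal: The other, identical and empty, marked place. Origin at its centre on the deck; 190 mm from place_start along the hotplate's y. The deck between the two is flat and clear. In front of it is a flat vent grille.
- pot: Loose plain steel pot, about 0.5 kg, empty, outside diameter 120, height 95, wall 3 mm, with one straight level handle. Origin at the centre of its underside, z up; the handle points along the pot's -x and at the start reaches roughly towards the robot, over the hatch. It slides on the deck with ordinary friction (a few N).
- handle (a point): Point on the black grip of the pot's handle, 115 mm from the pot's axis, at mid-thickness, 72 mm above the pot's underside. The grip is a bar 16 wide x 16 mm high, from 83 to 183 mm from the pot's axis; axes as the pot's. It can be gripped across from above; there are about 20 mm between the grip's underside and the top of the fastener.
- hatch: Service hatch in front of place_start: a fixed flat steel frame 118 (x) x 148 (y) mm, 6 mm high, carrying the panel and its fastener. Origin at its centre on the deck, 145 mm from place_start along the hotplate's -x; axes as the hotplate's.
- panel (a joint): Travel in m of the aluminium panel (90 x 120 mm, 6 mm thick) in the hatch frame: 0 = sprung up, its top 8 mm proud of the frame (14 mm above the deck); 0.008 = fully home on its stop, flush with the frame (6 mm above the deck). A spring pushes it up: it starts to sink at about 4 N and needs about 9 N to stay home; let go, it rises again.
- fastener (a joint): Angle in rad of the fastener at the centre of the panel, positive counter-clockwise seen from above. 0 = the slot lines up with the two dark notches, i.e. the wing lies along the hatch's y. It starts between 0.8 and 1.4; stops at -0.35 and +1.75. It turns with about 0.05 N m of friction, stays where it is left, can overshoot, and rides up and down with the panel.
- wing (a point): Point on the fastener's axis, inside its upright wing, 15 mm below the wing's top. The wing is 14 thick (point x) x 42 long (point y) x 30 mm high with a black slot line along its top; it stands on a round steel foot 46 mm across and 6 mm thick on the panel. Wing faces are free down to 15 mm below this point, and this point is 21 mm above the panel's top (so 35 mm above the deck at the start). Axes turn with the wing.
- beaker: Bystander: glass beaker 48 across, 60 mm high, on the rear of the hotplate's deck. Origin under its centre.
- jar: Bystander: clear jar 38 across, 48 mm high, on the rear of the hotplate's deck. Origin under its centre.
- flask_a: Bystander: glass bottle, red cap, 80 across, 170 mm high, on the bench to the left. Origin under its centre.
- flask_b: Bystander: glass bottle, red cap, 68 across, 140 mm high, on the bench to the right. Origin under its centre.
- tube_rack: Bystander: white tube rack 80 x 160 x 45 mm, on the bench to the right. Origin under its centre.
- slide_box: Bystander: wooden slide box 90 x 140 x 71 mm, on the bench to the left. Origin under its centre.
- tray: Bystander: yellow tray 110 x 160 x 30 mm, on the bench to the left. Origin under its centre.

How it is judged:
By the outcome, as a careful person would: the job done as asked, in the order asked, and still so for the second after the job is handed in, while the arm keeps its last pose, push and grip.
It also fails if it takes over 58 s, if anything falls off the work surface, if the arm or the gripper's body presses on something with over 40 N, if the wrist force passes 120 N, or if a joint passes its speed limit or range.

## Working session

There is one attempt and no reset: what is moved stays moved. The work goes in short steps, Python scripts to look and compute and a tool call to move; the robot and the scene stay as the last step left them, time stands still between calls to the robot, and variables do not carry over. Pictures are saved under pics/ and viewed, about 8 in all and at most 12, crops included, and the job is handed in when it is done.

Besides the shell and the picture viewer there is one more tool, called after "Request:" as name([rows], argument=value, ...), one row to a line, values as JSON. arm_command: Moves the arm, as the interface text tells. Its arguments: {"type":"object","properties":{"rows":{"type":"array"},"force":{"type":"number"}},"required":["rows"]}

```bash
ls; mkdir -p pics; cat > h.py <<'E'
import numpy as np, cv2
from scipy.spatial.transform import Rotation as R
from bench import robot
def cap(n):
    c=robot.capture(n); np.save(f'/tmp/{n}.npy',c,allow_pickle=True); return c
def old(n): return np.load(f'/tmp/{n}.npy',allow_pickle=True).item()
def K(c):
    f=200/np.tan(np.radians(c['vertical_fov'])/2)
    return np.array([[f,0,c['cx']],[0,f,c['cy']],[0,0,1.]]),np.array([c['k1'],0,0,0,0.])
def rays(c,uv):
    k,d=K(c); p=cv2.undistortPoints(np.array(uv,float).reshape(-1,1,2),k,d).reshape(-1,2)
    return np.c_[p,np.ones(len(p))]@R.from_quat(c['orientation']).as_matrix().T
def atz(c,uv,z):
    r=rays(c,uv); o=np.array(c['origin']); return o+r*((z-o[2])/r[:,2])[:,None]
def depth(c,uv):
    uv=np.array(uv); return np.array(c['origin'])+rays(c,uv)*np.array([c['range_z'][int(v),int(u)] for u,v in uv])[:,None]
def cloud(c):
    v,u=np.mgrid[0:400,0:640]; return (np.array(c['origin'])+rays(c,np.c_[u.ravel(),v.ravel()])*c['range_z'].reshape(-1,1)).reshape(400,640,3)
def save(c,n,box=None,s=1):
    im=c['pixels'][:,:,::-1]
    if box: im=im[box[1]:box[3],box[0]:box[2]]
    cv2.imwrite(f'pics/{n}.png',cv2.resize(im,None,fx=s,fy=s,interpolation=cv2.INTER_CUBIC))
def rel(p,yaw=None):
    "shift in tool axes (cm) to world TCP p; turn about tool z so jaw axis has given world yaw"
    s=robot.sense(); r=R.from_quat(s['eef_rot']); print('t',s['t'],'tcp',np.round(s['ee_pos'],4),'F',np.round(s['wrist_force'],1),'w',s['width'])
    x=r.as_matrix()[:,0]; y0=np.arctan2(x[1],x[0]); print('tool x yaw',round(y0,4),'z',np.round(r.as_matrix()[:,2],3))
    print('shift cm',np.round(r.inv().apply(np.array(p)-s['ee_pos'])*100,2))
    if yaw is not None: print('az options',[round(-(yaw+k*np.pi-y0),3) for k in(-1,0,1)],'q6',s['qpos'][5])
E
python3 - <<'E'
from h import *
for n in('top','scene'):
    c=cap(n); save(c,n,s=1.25); print(n,c['origin'],c['orientation'],c['vertical_fov'])
rel([.5,0,.3],0)
E
```

```text
pics
top [0.43685999 0.01740272 1.35954957] [ 0.70716809 -0.70541351  0.04118289 -0.02467888] 57.050495775569075
scene [ 0.90033676 -0.43996573  1.11267655] [ 0.90924906  0.32664497 -0.08848852 -0.24236127] 51.971387776394984
t 0.1 tcp [0.1463 0.5812 0.1841] F [-0.8  0.1  0.6] w 0.9973785966147581
tool x yaw 1.324 z [-0.001 -0.002 -1.   ]
shift cm [-47.74  48.49 -11.52]
az options [np.float64(4.466), np.float64(1.324), np.float64(-1.818)] q6 -0.11511615570173643
```

View pics/top.png

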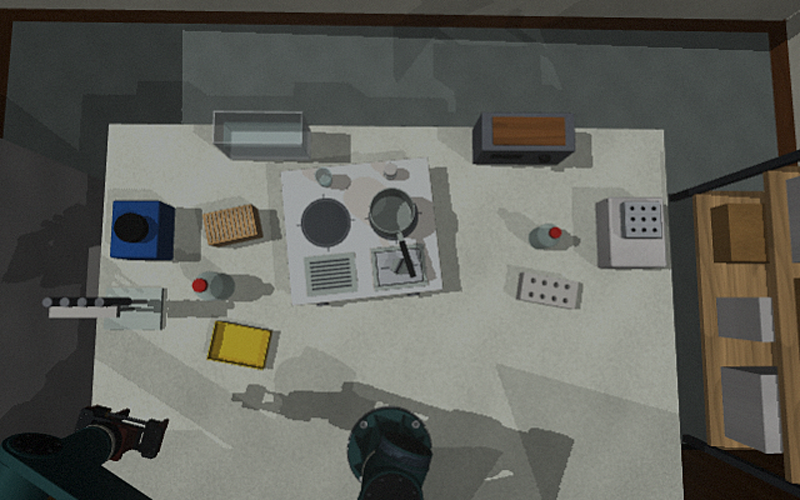

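View pics/scene.png

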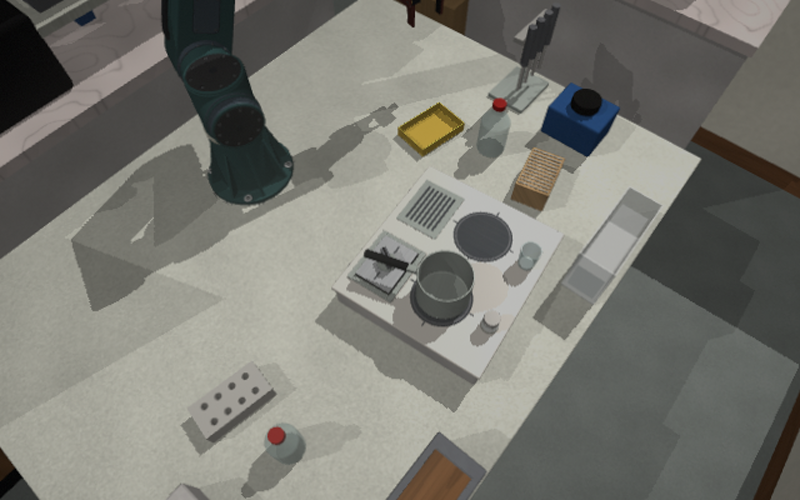

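Top view: pot on the right place (rim about (394,212) in the 1.25x image), handle running to (411,275) over the hatch (400,265). The goal place is the dark disc at (326,222), with the vent in front of it. I'll measure these using depth.

```bash
python3 - <<'E'
from h import *
c=old('top'); P=cloud(c); Z=P[...,2]; g=c['pixels'].mean(2)
box=np.zeros((400,640),bool); box[120:255,215:375]=1
pts=P[box&(Z>.07)&(Z<.25)]; print(np.histogram(pts[:,2],bins=np.arange(.07,.21,.01)))
d=P[box&(abs(Z-np.median(pts[(pts[:,2]<.1),2]))<.008)]; print('deck z',np.median(d[:,2]))
r=cv2.minAreaRect((d[:,:2]*1000).astype(np.float32)); print('deck rect',r)
# goal disc
m=(g<85)&box; m[:, 283:]=0; m[:140]=0;m[200:]=0
n,l,s,ce=cv2.connectedComponentsWithStats(m.astype(np.uint8)); i=1+s[1:,4].argmax(); print('disc',s[i],ce[i],atz(c,[ce[i]],.085))
# pot rim / handle
rim=P[box&(Z>.168)&(Z<.195)]; print('rim',len(rim)); 
ct,rad=cv2.minEnclosingCircle((rim[:,:2]).astype(np.float32)); print(ct,rad)
hm=box&(Z>.14)&(Z<.18)&(g<60); hp=P[hm]; print('handle',len(hp),hp.mean(0), hp.min(0),hp.max(0)); print(cv2.fitLine(hp[:,:2].astype(np.float32),2,0,.01,.01).ravel())
save(c,'topcrop',(220,120,370,250),5)
E
```

```text
(array([  616, 10065,  1144,   299,    57,    76,   173,    77,    67,
         192,   102,    31,     0]), array([0.07, 0.08, 0.09, 0.1 , 0.11, 0.12, 0.13, 0.14, 0.15, 0.16, 0.17,
       0.18, 0.19, 0.2 ]))
deck z 0.08459895233900627
deck rect ((648.2357177734375, 97.12315368652344), (440.43896484375, 447.46331787109375), 6.079423904418945)
disc [ 241  159   39   39 1199] [260.20683903 177.74145121] [[0.64036578 0.17945843 0.085     ]]
rim 145
(0.6134055852890015, -0.022404760122299194) 0.10756496340036392
handle 253 [ 0.59915671 -0.02465696  0.16172936] [ 0.48665358 -0.06556173  0.14059714] [0.7156691  0.0522129  0.17993716]
[ 0.9603072   0.27894473  0.59915674 -0.02465696]
```

View pics/topcrop.png

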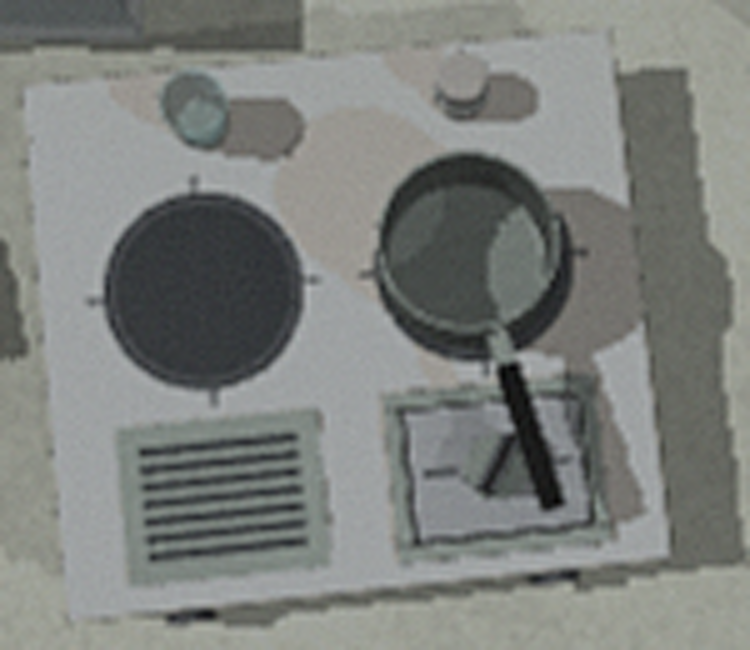

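```bash
cat > m.py <<'E'
from h import *
c=old('top')
def q(l,z): return atz(c,(np.array(l)+.5)/5-.5+[220,120],z)[:,:2]
E
python3 - <<'E'
from m import *
C=q([(25,88),(610,32),(668,557),(72,617)],.085); print('corners',C.round(4)); 
# hotplate frame: x -160..220, y +-210; TL=(220,210) TR=(220,-210) BR=(-160,-210) BL=(-160,210)
M=np.array([(.22,.21),(.22,-.21),(-.16,-.21),(-.16,.21)])
A=M-M.mean(0);B=C-C.mean(0);yaw=np.arctan2((A[:,0]*B[:,1]-A[:,1]*B[:,0]).sum(),(A*B).sum()); 
r=np.array([[np.cos(yaw),-np.sin(yaw)],[np.sin(yaw),np.cos(yaw)]]); print('yaw',yaw,'origin',C.mean(0)-r@M.mean(0), 'res',(B-A@r.T).round(4).tolist())
T=q([(95,300),(312,279),(194,184),(213,397)],.085); print('goal',T.round(4),'mid',T[:2].mean(0),T[2:].mean(0))
S=q([(367,274),(580,252),(487,366)],.085); print('start mid',S[:2].mean(0))
print('start pred', T.mean(0)-r@[0,.19],'hatch pred',T.mean(0)+r@[-.145,-.19])
n=q([(440,471),(566,459)],.099); print('notch mid',n.mean(0),'dir',np.arctan2(*(n[0]-n[1])[::-1])-np.pi/2)
print('rim c',q([(466,244)],.18)); h=q([(509,365),(553,505)],.165); print('handle',h,np.hypot(*(h[0]-h[1])),'handle yaw(+x)',np.arctan2(*(h[0]-h[1])[::-1]))
w=q([(516,435),(486,492)],.135); print('slot',w,np.arctan2(*(w[0]-w[1])[::-1]))
E
```

```text
corners [[ 0.7839  0.3066]
 [ 0.8277 -0.1061]
 [ 0.4556 -0.1444]
 [ 0.4139  0.2656]]
yaw 0.1048988443477057 origin [0.59046522 0.0772781 ] res [[-0.0034, -0.0026], [-0.0035, 0.0024], [0.0023, 0.0039], [0.0045, -0.0038]]
goal [[0.6334 0.2544]
 [0.649  0.1036]
 [0.716  0.1869]
 [0.5658 0.1714]] mid [0.64123472 0.17901141] [0.64091635 0.17918116]
start mid [ 0.66098269 -0.00945335]
start pred [ 0.66096979 -0.00985932] hatch pred [ 0.51676683 -0.02504177]
notch mid [ 0.51823832 -0.0295495 ] dir 0.09792540461077848
rim c [[ 0.65672497 -0.0024249 ]]
handle [[ 0.57950382 -0.03096558]
 [ 0.4880299  -0.05956023]] 0.09583909556033798 handle yaw(+x) 0.3029749130151459
slot [[ 0.53601472 -0.0368515 ]
 [ 0.49786409 -0.01683445]] -0.4831998948204294
```

```bash
python3 - <<'E'
from h import *
rel([.549,-.040,.28],1.874)
E
```

```text
t 0.1 tcp [0.1463 0.5812 0.1841] F [-0.8  0.1  0.6] w 0.9973785966147581
tool x yaw 1.324 z [-0.001 -0.002 -1.   ]
shift cm [-50.42  54.22  -9.52]
az options [np.float64(2.592), np.float64(-0.55), np.float64(-3.692)] q6 -0.11511615570173643
```

Request:
arm_command([
  [0, 0, -6, 0, 0, 0, 8.5],
  [-2, 2, -9.5, 0, 0, 0, 8.5],
  [-6, 6.5, -9.5, 0, 0, -0.1, 8.5],
  [-10, 10.8, -9.5, 0, 0, -0.2, 8.5],
  [-14, 15.1, -9.5, 0, 0, -0.3, 8.5],
  [-18, 19.4, -9.5, 0, 0, -0.4, 8.5],
  [-22, 23.7, -9.5, 0, 0, -0.5, 8.5],
  [-26, 28, -9.5, 0, 0, -0.55, 8.5],
  [-30, 32.3, -9.5, 0, 0, -0.55, 8.5],
  [-34, 36.6, -9.5, 0, 0, -0.55, 8.5],
  [-38, 40.9, -9.5, 0, 0, -0.55, 8.5],
  [-42, 45.2, -9.5, 0, 0, -0.55, 8.5],
])

```text
t: 1.6
ee_pos: [0.4828, 0.0623, 0.2797]
eef_rot: [0.592, 0.806, 0.0, -0.0]
wrist_force: [0.5, 0.7, 0.6]
width: 0.966
```

```bash
python3 - <<'E'
from h import *
rel([.549,-.040,.28],1.874)
E
```

```text
t 1.6 tcp [0.4828 0.0623 0.2797] F [0.5 0.7 0.6] w 0.966391315889399
tool x yaw 1.8737 z [-0.  0. -1.]
shift cm [-11.74   3.27  -0.04]
az options [np.float64(3.141), np.float64(-0.0), np.float64(-3.142)] q6 -1.887555572286774
```

Request:
arm_command([
  [-4.5, 1.2, 0, 0, 0, 0, 8.5],
  [-9, 2.5, 0, 0, 0, 0, 8.5],
  [-11.7, 3.3, 0, 0, 0, 0, 8.5],
  [-11.7, 3.3, 0, 0, 0, 0, 8.5],
])

```text
t: 2.1
ee_pos: [0.5492, -0.0392, 0.2791]
eef_rot: [0.593, 0.805, -0.0, -0.0]
wrist_force: [0.1, 0.4, -0.7]
width: 0.967
```

```bash
python3 - <<'E'
from h import *
rel([.549,-.040,.142],1.874)
c=cap('wrist'); save(c,'w1',s=1.25); print(c['origin'])
E
```

```text
t 2.1 tcp [ 0.5492 -0.0392  0.2791] F [ 0.1  0.4 -0.7] w 0.9671600136246188
tool x yaw 1.8715 z [-0.001 -0.    -1.   ]
shift cm [-0.07 -0.03 13.71]
az options [np.float64(3.139), np.float64(-0.003), np.float64(-3.144)] q6 -2.067958311486425
[ 0.48257472 -0.06046248  0.47941388]
```

View pics/w1.png

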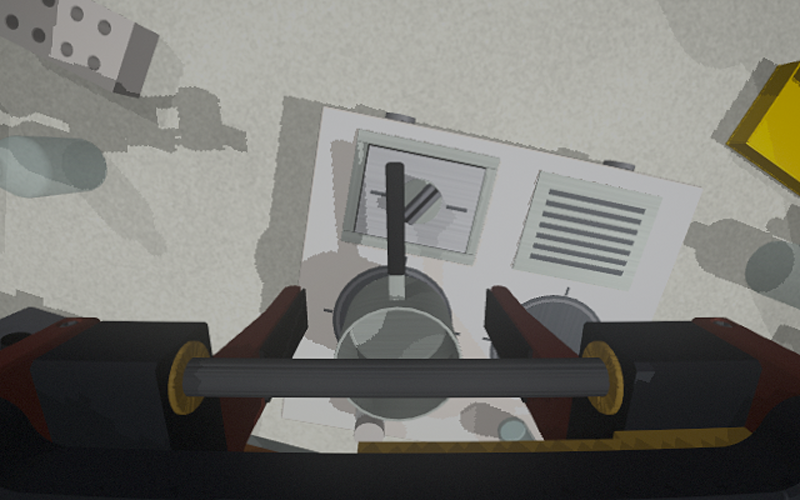

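The wrist view shows the handle vertical, from (396,165) to (396,273), lying between the fingers. It's parallel to the tool y axis, and the wing slot is visible at (422,204).

```bash
python3 - <<'E'
from h import *
c=old('wrist'); q=lambda l,z: atz(c,np.array(l)/1.25,z)[:,:2]
h=q([(395.5,165),(396.5,273)],.165); print(h,np.hypot(*(h[0]-h[1])),np.arctan2(*(h[1]-h[0])[::-1]))
u=(h[1]-h[0])/np.hypot(*(h[0]-h[1])); print('pot',h[1]+u*.083,h[0]+u*.183,'grip',h[1]-u*.032)
rim=q([(336,362),(459,362)],.18); print('rim',rim,rim.mean(0),np.hypot(*(rim[0]-rim[1])))
n=q([(371,192),(385,194),(446,207),(466,210)],.099); print('notch',n.mean(0),np.arctan2(*(n[3]-n[0])[::-1])-np.pi/2)
w=q([(441,186),(409,222)],.135); print('slot?',w.mean(0),np.arctan2(*(w[0]-w[1])[::-1]))
g=h[1]-u*.032; rel([*g,.142],np.arctan2(u[1],u[0])+np.pi/2)
E
```

```text
[[ 0.48877176 -0.05845146]
 [ 0.57875951 -0.02959569]] 0.09450106303400219 0.3103044960728298
pot [ 0.65779548 -0.00425176] [ 0.66303179 -0.00257267] grip [ 0.54828781 -0.03936685]
rim [[ 0.67262193 -0.05866829]
 [ 0.6391469   0.04929203]] [ 0.65588442 -0.00468813] 0.11303101246164075
notch [ 0.5178564  -0.02589104] 0.11501259068695346
slot? [ 0.51546163 -0.02137535] 2.7269391806276553
t 2.15 tcp [ 0.5483 -0.0379  0.2792] F [-0.2 -0.   0.2] w 0.9654177665235043
tool x yaw 1.8725 z [-0.002  0.001 -1.   ]
shift cm [-0.15 -0.03 13.72]
az options [np.float64(3.133), np.float64(-0.009), np.float64(-3.15)] q6 -2.067516087134937
```

Request:
arm_command([
  [-0.1, 0, 5, 0, 0, 0, 6],
  [-0.1, 0, 10, 0, 0, 0, 5],
  [-0.1, 0, 12.7, 0, 0, 0, 4],
  [-0.1, 0, 13.7, 0, 0, 0, 3],
  [-0.1, 0, 13.7, 0, 0, 0, 2],
  [-0.1, 0, 13.7, 0, 0, 0, 1],
  [-0.1, 0, 13.7, 0, 0, 0, 1],
  [-0.1, 0, 13.7, 0, 0, 0, 1],
], force=25)

```text
t: 3.15
ee_pos: [0.5495, -0.0388, 0.1436]
eef_rot: [0.592, 0.806, 0.0, 0.001]
wrist_force: [0.1, -0.7, 0.8]
width: 0.125
```

```bash
python3 - <<'E'
from h import *
c=cap('top')
save(c,'t2',(220,120,370,250),5)
p=np.array(robot.sense()['ee_pos'])+[-.017,.1835,0]
rel(p)
E
```

```text
t 3.2 tcp [ 0.5493 -0.0388  0.1434] F [ 0.3 -0.1  0.4] w 0.11441322586223934
tool x yaw 1.8738 z [ 0.001 -0.    -1.   ]
shift cm [ 1.802e+01  3.850e+00 -1.000e-02]
```

```bash
python3 - <<'E'
from h import *
c=cap('wrist'); a=c['pixels'][80:400,150:480]; b=cap('scene')['pixels'][150:310,230:430]
a=cv2.resize(a,(400,388)); b=cv2.resize(b,None,fx=2,fy=2,interpolation=cv2.INTER_CUBIC)
im=np.zeros((400,800,3),np.uint8); im[:388,:400]=a; im[:320,400:]=b[:, :400]; cv2.imwrite('pics/ab.png',im[:,:,::-1])
rel([0.5,0,.142])
E
```

```text
t 3.3 tcp [ 0.5492 -0.0388  0.1431] F [-0.2 -0.6  0.1] w 0.12015733017579117
tool x yaw 1.8739 z [ 0. -0. -1.]
shift cm [ 5.17 -3.54  0.11]
```

View pics/ab.png

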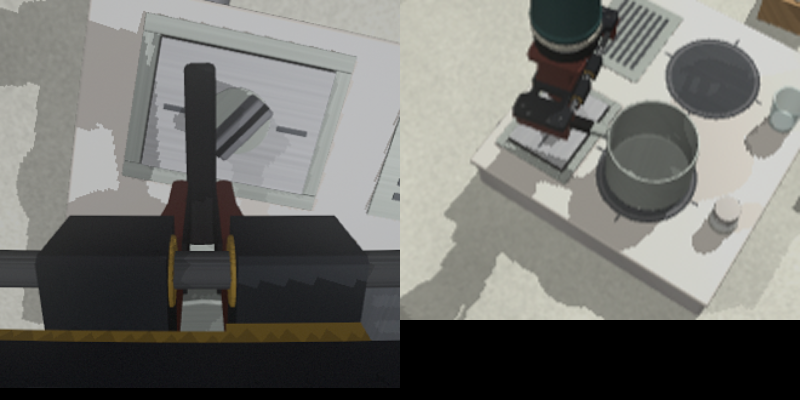

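The wrist view shows the grip bar between the two fingers, but the reading (about 10.5 mm) is below 16 mm. Commanding the fingers fully shut will show whether the bar is really held.

Request:
arm_command([
  [0, 0, 0.1, 0, 0, 0, 0],
  [0, 0, 0.1, 0, 0, 0, 0],
  [0, 0, 0.1, 0, 0, 0, 0],
], force=25)

```text
t: 3.68
ee_pos: [0.549, -0.0387, 0.1418]
eef_rot: [0.592, 0.806, -0.0, -0.0]
wrist_force: [-0.2, -0.0, -0.0]
width: 0.007
```

```bash
python3 - <<'E'
from h import *
c=cap('wrist'); save(c,'w3',(150,80,480,400),1.8); P=cloud(c)
for v in range(140,330,12): print(v,[ (P[v,u]*1000).astype(int).tolist() for u in (300,316,332)])
s=robot.sense(); print(s['width'],s['ee_pos'])
E
```

```text
140 [[497, -69, 98], [490, -57, 164], [489, -44, 97]]
152 [[506, -66, 98], [496, -55, 165], [498, -41, 99]]
164 [[516, -63, 98], [503, -53, 165], [507, -38, 104]]
176 [[525, -60, 100], [510, -51, 165], [516, -36, 105]]
188 [[534, -57, 100], [517, -49, 165], [522, -35, 126]]
200 [[545, -54, 98], [525, -46, 165], [529, -33, 134]]
212 [[555, -51, 99], [532, -44, 165], [547, -25, 99]]
224 [[568, -48, 92], [540, -42, 165], [557, -22, 99]]
236 [[540, -51, 192], [538, -42, 189], [534, -34, 193]]
248 [[540, -50, 208], [539, -42, 205], [535, -35, 208]]
260 [[518, -53, 266], [539, -42, 218], [515, -45, 267]]
272 [[518, -53, 273], [544, -40, 220], [515, -45, 273]]
284 [[518, -52, 279], [549, -39, 221], [515, -45, 279]]
296 [[518, -52, 283], [521, -47, 276], [516, -45, 283]]
308 [[521, -51, 284], [524, -47, 278], [519, -44, 283]]
320 [[524, -50, 284], [604, -22, 170], [482, -60, 342]]
0.007146269885743709 [ 0.54897998 -0.03869031  0.14181725]
```

View pics/w3.png

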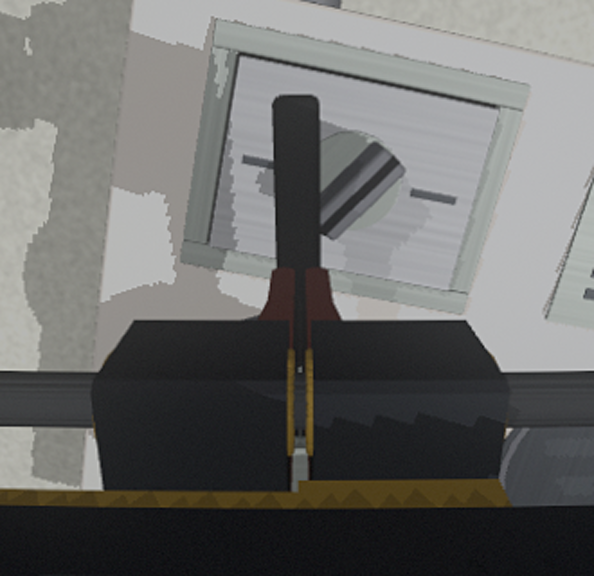

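```bash
python3 - <<'E'
from h import *
c=old('wrist'); P=cloud(c)
for v in range(226,242,2): print(v,[ (P[v,u]*1000).astype(int).tolist() for u in (298,303,309,316,323,330,335)])
print(robot.tcp_to_grasp,[a for a in dir(robot) if a[0]!='_'],robot.sense())
t=cloud(cap('top')); m=(t[...,2]>.14)
E
```

```text
226 [[570, -49, 92], [570, -45, 90], [542, -46, 164], [541, -41, 164], [540, -37, 165], [560, -23, 99], [558, -19, 99]]
228 [[572, -49, 91], [571, -44, 90], [538, -46, 180], [542, -41, 166], [541, -37, 165], [562, -22, 97], [559, -18, 100]]
230 [[574, -48, 92], [539, -50, 184], [538, -46, 184], [544, -41, 165], [536, -39, 182], [535, -35, 183], [564, -16, 91]]
232 [[576, -47, 90], [539, -49, 186], [538, -46, 186], [538, -42, 183], [536, -39, 186], [535, -35, 186], [566, -15, 91]]
234 [[578, -47, 90], [539, -49, 190], [539, -46, 189], [539, -42, 185], [536, -39, 189], [535, -35, 189], [568, -15, 91]]
236 [[582, -46, 85], [539, -49, 192], [538, -46, 192], [538, -42, 189], [536, -39, 192], [535, -35, 192], [570, -14, 91]]
238 [[585, -45, 84], [539, -49, 195], [538, -46, 195], [539, -42, 191], [536, -39, 196], [535, -35, 196], [572, -14, 90]]
240 [[586, -45, 85], [539, -49, 198], [538, -46, 198], [539, -42, 195], [536, -39, 198], [535, -36, 199], [574, -13, 90]]
0.0187 ['IKError', 'capture', 'hand_in', 'sense', 'tcp_to_grasp'] {'t': 3.725, 'qpos': array([-1.95799075e-01,  3.31948678e-01,  1.67039491e+00, -1.22820255e-04,
        1.13936378e+00, -2.06973418e+00]), 'joint_velocities': array([-0.00196793,  0.00176429, -0.00105147, -0.00061979,  0.00111254,
       -0.0001065 ]), 'tau': array([-4.10418885e-03, -4.72733796e+01, -2.46071595e+01, -4.46814392e-02,
        5.98216918e-02,  6.82945029e-05]), 'ee_pos': array([ 0.54897998, -0.03869031,  0.14181725]), 'eef_rot': array([ 5.92213490e-01,  8.05781097e-01, -7.48442189e-05, -2.82834912e-05]), 'wrist_force': array([ 0.16789973,  0.19256525, -0.7363796 ]), 'moment': array([0.01125716, 0.08485577, 0.01373378]), 'width': 0.007146269885743709}
```

Request:
arm_command([
  [0, 0, -1, 0, 0, 0, 6],
  [0, 0, -1, 0, 0, 0, 6],
  [0, 0, -1, 0, 0, 0, 6],
  [0, 0, -1, 0, 0, 0, 6],
])

```text
t: 4.28
ee_pos: [0.5489, -0.0386, 0.1518]
eef_rot: [0.592, 0.806, -0.0, -0.0]
wrist_force: [0.1, 0.1, 0.1]
width: 0.421
```

```bash
python3 - <<'E'
from h import *
s=robot.sense(); rel([.549,-.039,.142]); Rt=R.from_quat(s['eef_rot'])
for n in('wrist','scene'):
    c=cap(n); P=cloud(c); L=Rt.inv().apply(P.reshape(-1,3)-s['ee_pos']).reshape(400,640,3)*1000
    m=(abs(L[...,0])<60)&(abs(L[...,0])>12)&(abs(L[...,1])<20)&(L[...,2]<20)&(L[...,2]>-70)&(P[...,2]>.12)
    for k,mm in (('x+',m&(L[...,0]>0)),('x-',m&(L[...,0]<0))):
        p=L[mm]; print(n,k,len(p)); 
        if len(p): print(np.percentile(p,[2,50,98],axis=0).round(0).tolist(), np.histogram(p[:,2],bins=np.arange(-70,21,10))[0])
E
```

```text
t 4.275 tcp [ 0.5489 -0.0386  0.1518] F [0.1 0.1 0.1] w 0.42091243928432587
tool x yaw 1.874 z [-0. -0. -1.]
shift cm [-0.04 -0.    0.98]
wrist x+ 815
[[13.0, -19.0, -69.0], [19.0, -12.0, -52.0], [27.0, 8.0, 17.0]] [248 205 172  26   0   0   0   0 164]
wrist x- 651
[[-28.0, -12.0, -70.0], [-20.0, -11.0, -56.0], [-19.0, 8.0, -39.0]] [245 205 174  27   0   0   0   0   0]
scene x+ 0
scene x- 4
[[-27.0, 9.0, -53.0], [-27.0, 9.0, -44.0], [-25.0, 10.0, -37.0]] [0 1 2 1 0 0 0 0 0]
```

Both cameras put the real finger ends about 38 mm behind (above) the reported TCP, so the fingers closed just above the bar and the pot wasn't touched. From here I'll apply a z correction of 37.5 mm and check it again at contact.

Request:
arm_command([
  [0, 0, 2, 0, 0, 0, 5],
  [0, 0, 3.5, 0, 0, 0, 5],
  [0, 0, 4.6, 0, 0, 0, 4],
  [0, 0, 4.6, 0, 0, 0, 3],
  [0, 0, 4.6, 0, 0, 0, 0],
  [0, 0, 4.6, 0, 0, 0, 0],
  [0, 0, 4.6, 0, 0, 0, 0],
  [0, 0, 4.6, 0, 0, 0, 0],
], force=25)

```text
t: 5.38
ee_pos: [0.5494, -0.0385, 0.1064]
eef_rot: [0.592, 0.806, 0.0, 0.0]
wrist_force: [-0.7, 2.8, 2.1]
width: 0.177
```

```bash
python3 - <<'E'
from h import *
p=np.array(robot.sense()['ee_pos'])+[-.017,.1835,0]
rel(p)
E
```

```text
t 5.375 tcp [ 0.5494 -0.0385  0.1064] F [-0.7  2.8  2.1] w 0.17743437090530087
tool x yaw 1.8741 z [ 0.001 -0.    -1.   ]
shift cm [18.02  3.86 -0.  ]
```

Request:
arm_command([
  [0.8, 0.17, 0, 0, 0, 0, 0],
  [2.5, 0.53, 0, 0, 0, 0, 0],
  [4.3, 0.92, 0, 0, 0, 0, 0],
  [6.1, 1.3, 0, 0, 0, 0, 0],
  [7.9, 1.69, 0, 0, 0, 0, 0],
  [9.7, 2.07, 0, 0, 0, 0, 0],
  [11.5, 2.46, 0, 0, 0, 0, 0],
  [13.3, 2.84, 0, 0, 0, 0, 0],
  [15.1, 3.23, 0, 0, 0, 0, 0],
  [16.7, 3.57, 0, 0, 0, 0, 0],
  [17.6, 3.76, 0, 0, 0, 0, 0],
  [18, 3.85, 0, 0, 0, 0, 0],
])

```text
t: 6.88
ee_pos: [0.5322, 0.1439, 0.1063]
eef_rot: [0.592, 0.806, -0.001, 0.001]
wrist_force: [-0.3, -6.5, 5.6]
width: 0.182
```

```bash
python3 - <<'E'
from h import *
c=cap('top'); save(c,'t3',(220,120,370,250),5)
rel([.5493,-.0385,.1064])
E
```

```text
t 6.925 tcp [0.5324 0.1443 0.1063] F [ 0.8 -4.7  4.9] w 0.1778059442178428
tool x yaw 1.8741 z [ 0.001 -0.002 -1.   ]
shift cm [-17.95  -3.85   0.02]
```

View pics/t3.png

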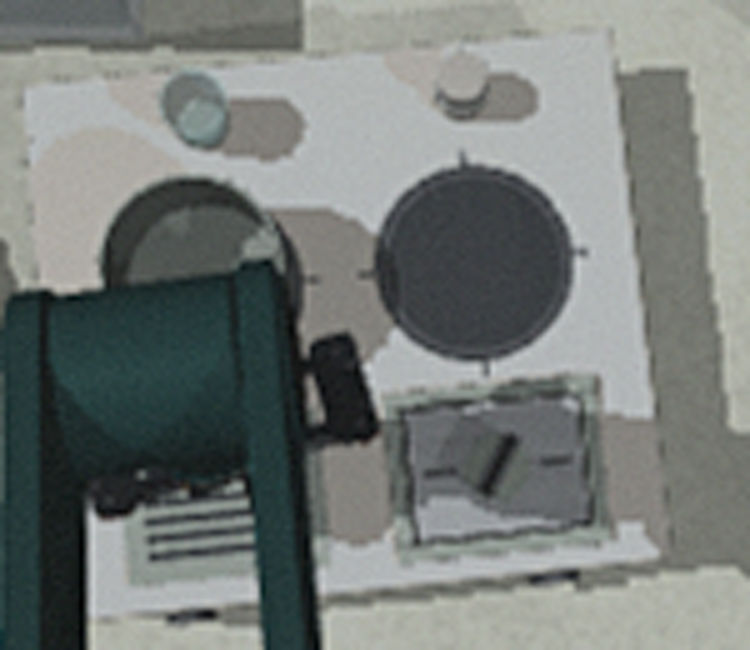

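Request:
arm_command([
  [0, 0, 0, 0, 0, 0, 4],
  [0, 0, 0, 0, 0, 0, 5],
  [0, 0, 0, 0, 0, 0, 5],
  [0, 0, -5, 0, 0, 0, 5],
  [0, 0, -10, 0, 0, 0, 5],
  [-4, -1.6, -12, 0, 0, 0.15, 6],
  [-9, -3.7, -13, 0, 0, 0.3, 7],
  [-13.5, -5.5, -13, 0, 0, 0.45, 8],
  [-15.8, -6.5, -13, 0, 0, 0.6, 8],
  [-15.8, -6.5, -13, 0, 0, 0.75, 8],
  [-15.8, -6.5, -13, 0, 0, 0.75, 8],
])

```text
t: 8.3
ee_pos: [0.5169, -0.0258, 0.2357]
eef_rot: [0.846, 0.533, -0.0, -0.0]
wrist_force: [0.0, -0.0, -0.1]
width: 0.913
```

```bash
python3 - <<'E'
from h import *
rel([.517,-.026,.2])
c=cap('top'); w=cap('wrist')
a=cv2.resize(c['pixels'][130:210,220:320],None,fx=4,fy=4,interpolation=cv2.INTER_CUBIC)
b=cv2.resize(w['pixels'][100:300,220:420],None,fx=2,fy=2,interpolation=cv2.INTER_CUBIC)
im=np.zeros((400,800,3),np.uint8); im[:320,:400]=a; im[:,400:]=b; cv2.imwrite('pics/d.png',im[:,:,::-1])
E
```

```text
t 8.3 tcp [ 0.5169 -0.0258  0.2357] F [ 0.  -0.  -0.1] w 0.9130094301741023
tool x yaw 1.1245 z [-0.  0. -1.]
shift cm [-0.01  0.02  3.57]
```

View pics/d.png

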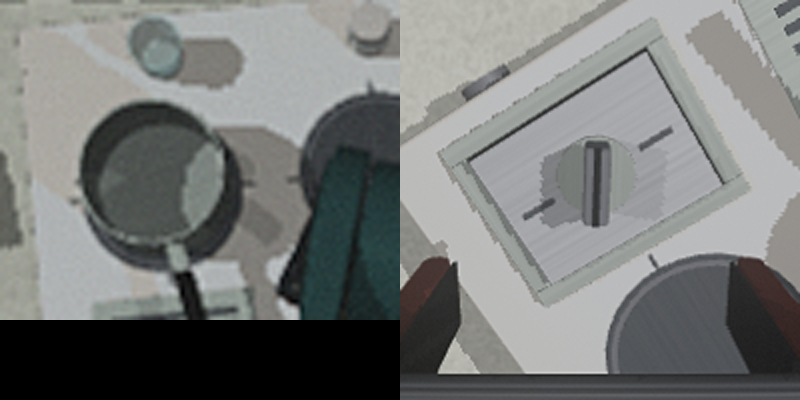

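```bash
python3 - <<'E'
from h import *
from scipy.optimize import least_squares
c=old('top'); P=cloud(c); u=np.zeros((400,640),bool); u[150:196,236:282]=1
m=u&(P[...,2]>.170)&(P[...,2]<.19); p=P[m]; print(len(p))
f=least_squares(lambda a:np.hypot(p[:,0]-a[0],p[:,1]-a[1])-.0585,[.641,.179],loss='soft_l1',f_scale=.002); print('pot depth fit',f.x,np.median(abs(f.fun)))
q4=lambda l,z: atz(c,(np.array(l)+.5)/4-.5+[220,130],z)[:,:2]
e=q4([(80,180),(229,170),(152,100),(155,248)],.18); print('rim pts',e.round(4))
hl=q4([(180,268)],.165); print('grip start',hl,'pot by handle',hl+.083*np.array([np.cos(.307),np.sin(.307)]))
w=old('wrist'); q=lambda l,z: atz(w,(np.array(l)-[400,0]+.5)/2-.5+[220,100],z)[:,:2]
n=q([(526,217),(553,203),(640,150),(672,130)],.099); print('notch',n.mean(0),np.arctan2(*(n[0]-n[3])[::-1])-np.pi/2,np.hypot(*(n[0]-n[3])))
s=q([(599.5,142),(596,226)],.135); print('slot',s.mean(0),np.arctan2(*(s[0]-s[1])[::-1]),np.hypot(*(s[0]-s[1])))
fr=q([(440,155),(655,20),(747,184),(545,302)],.091); print('frame',fr.mean(0),fr.round(4).tolist())
E
```

```text
137
pot depth fit [0.64157291 0.17586148] 0.0009025054281456765
rim pts [[0.635  0.2338]
 [0.6438 0.1139]
 [0.701  0.1769]
 [0.58   0.1726]]
grip start [[0.56553969 0.15399695]] pot by handle [[0.64465898 0.17907957]]
notch [ 0.51857618 -0.0247364 ] -3.0387751958662688 0.09994129883008233
slot [ 0.51633143 -0.02338214] 2.659026732455214 0.04522368802775417
frame [ 0.51645817 -0.02450535] [[0.4687, -0.1044], [0.4534, 0.0424], [0.5637, 0.0542], [0.5801, -0.0903]]
```

```bash
python3 - <<'E'
from h import *
from scipy.optimize import least_squares
c=cap('scene'); P=cloud(c); d=np.hypot(P[...,0]-.641,P[...,1]-.178)
m=(d>.05)&(d<.072)&(P[...,2]>.1)&(P[...,2]<.17); p=P[m]
# outer wall as seen: points on camera side
v=np.array(c['origin'])[:2]-[.641,.178]; p=p[(p[:,:2]-[.641,.178])@v/np.hypot(*v)>.01]; print(len(p))
f=least_squares(lambda a:np.hypot(p[:,0]-a[0],p[:,1]-a[1])-.06,[.641,.179],loss='soft_l1',f_scale=.002); print('scene wall fit',f.x,np.median(abs(f.fun)))
k,dd=K(c); Rc=R.from_quat(c['orientation']).inv(); t=np.linspace(0,2*np.pi,60)
im=np.ascontiguousarray(c['pixels'][:,:,::-1]); im=cv2.resize(im,None,fx=5,fy=5,interpolation=cv2.INTER_CUBIC)
for (x,y),r,z,col in (((.641,.179),.07,.085,(0,0,255)),((.641,.179),.06,.18,(0,255,255)),((.6415,.1755),.06,.18,(0,255,0))):
    w=np.c_[x+r*np.cos(t),y+r*np.sin(t),0*t+z]; uv=cv2.projectPoints(Rc.apply(w-c['origin']),np.zeros(3),np.zeros(3),k,dd)[0].reshape(-1,2)
    cv2.polylines(im,[(uv*5+2).astype(int)],True,col,1)
print(uv.mean(0)); u0,v0=(uv.mean(0)*5).astype(int); cv2.imwrite('pics/s4.png',im[v0-200:v0+250,u0-280:u0+280])
E
```

```text
546
scene wall fit [0.64249245 0.17727431] 0.0005638315580176433
[390.78876784 171.97432637]
```

View pics/s4.png

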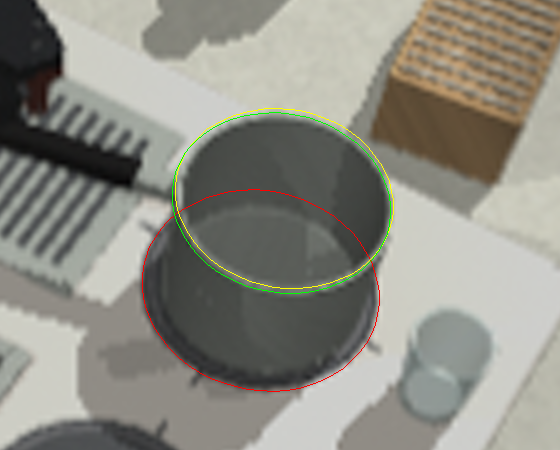

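The pot is within about 2 mm of the goal centre: the wall fit gives (0.6425, 0.1773) against (0.641, 0.179), and the overlay agrees. Next is the fastener.

```bash
python3 - <<'E'
from h import *
rel([.5168,-.0242,.0725],1.088)
E
```

```text
t 8.45 tcp [ 0.5171 -0.0252  0.2358] F [ 0.5  0.  -0.4] w 0.9105866467019986
tool x yaw 1.1271 z [-0.  0. -1.]
shift cm [ 0.08 -0.07 16.33]
az options [np.float64(3.181), np.float64(0.039), np.float64(-3.102)] q6 -1.309345002026001
```

Request:
arm_command([
  [0.1, -0.1, 5, 0, 0, 0.04, 6],
  [0.1, -0.1, 10, 0, 0, 0.04, 5],
  [0.1, -0.1, 14, 0, 0, 0.04, 5],
  [0.1, -0.1, 15.5, 0, 0, 0.04, 4],
  [0.1, -0.1, 16.3, 0, 0, 0.04, 4],
  [0.1, -0.1, 16.3, 0, 0, 0.04, 0],
  [0.1, -0.1, 16.3, 0, 0, 0.04, 0],
  [0.1, -0.1, 16.3, 0, 0, 0.04, 0],
  [0.1, -0.1, 16.3, 0, 0, 0.04, 0],
], force=20)

```text
t: 9.57
ee_pos: [0.5179, -0.0241, 0.0739]
eef_rot: [0.857, 0.516, 0.001, 0.001]
wrist_force: [1.6, 2.7, 3.8]
width: 0.157
```

```bash
python3 - <<'E'
from h import *
rel([.5168,-.0242,.0725],.104)
E
```

```text
t 9.575 tcp [ 0.5179 -0.0241  0.0739] F [1.6 2.7 3.8] w 0.15667899698229665
tool x yaw 1.0839 z [ 0.002  0.    -1.   ]
shift cm [-0.06 -0.09  0.14]
az options [np.float64(4.122), np.float64(0.98), np.float64(-2.162)] q6 -1.264499618013281
```

Request:
arm_command([
  [0, 0, -0.1, 0, 0, 0, 2.5],
  [0, 0, -0.4, 0, 0, 0, 2.5],
  [0, 0, -0.4, 0, 0, 0, 0],
  [0, 0, -0.4, 0, 0, 0, 0],
  [0, 0, -0.4, 0, 0, 0.14, 0],
  [0, 0, -0.4, 0, 0, 0.3, 0],
  [0, 0, -0.4, 0, 0, 0.46, 0],
  [0, 0, -0.4, 0, 0, 0.62, 0],
  [0, 0, -0.4, 0, 0, 0.76, 0],
  [0, 0, -0.4, 0, 0, 0.88, 0],
  [0, 0, -0.4, 0, 0, 0.98, 0],
  [0, 0, -0.4, 0, 0, 0.98, 0],
], force=20)

```text
t: 11.08
ee_pos: [0.5176, -0.0233, 0.077]
eef_rot: [0.999, 0.051, 0.001, -0.001]
wrist_force: [3.1, 4.3, -0.7]
width: 0.16
```

```bash
python3 - <<'E'
from h import *
rel([.5168,-.0242,.0725],.104)
E
```

```text
t 11.075 tcp [ 0.5176 -0.0233  0.077 ] F [ 3.1  4.3 -0.7] w 0.1602505535342601
tool x yaw 0.1023 z [ 0.002  0.001 -1.   ]
shift cm [-0.09  0.08  0.45]
az options [np.float64(3.14), np.float64(-0.002), np.float64(-3.143)] q6 -0.28323547797729814
```

Request:
arm_command([
  [0, 0, 0, 0, 0, 0, 3],
  [0, 0, 0, 0, 0, 0, 4],
  [0, 0, 0, 0, 0, 0, 5],
  [0, 0, -3, 0, 0, 0, 6],
  [0, 0, -8, 0, 0, 0, 8],
  [0, 0, -13, 0, 0, 0, 8.5],
  [0, 0, -13, 0, 0, 0, 8.5],
])

```text
t: 11.95
ee_pos: [0.5197, -0.025, 0.2109]
eef_rot: [0.999, 0.052, 0.004, 0.001]
wrist_force: [-0.0, -0.7, -0.4]
width: 0.917
```

```bash
python3 - <<'E'
from h import *
rel([.5168,-.0242,.0725],.104)
w=cap('wrist'); save(w,'w5',(240,90,400,230),5)
P=cloud(w); m=(abs(P[...,0]-.517)<.06)&(abs(P[...,1]+.024)<.07)&(P[...,2]<.12); print(np.histogram(P[m][:,2],bins=np.arange(.08,.12,.003)))
E
```

```text
t 11.95 tcp [ 0.5197 -0.025   0.2109] F [-0.  -0.7 -0.4] w 0.9172489922094859
tool x yaw 0.1039 z [ 0.008 -0.002 -1.   ]
shift cm [-0.39 -0.14 13.84]
az options [np.float64(3.142), np.float64(-0.0), np.float64(-3.142)] q6 -0.28440327875595495
(array([   0,  410,  320, 2920,  551,  232, 7075,  136,  783,   20,    1,
          9,    5]), array([0.08 , 0.083, 0.086, 0.089, 0.092, 0.095, 0.098, 0.101, 0.104,
       0.107, 0.11 , 0.113, 0.116, 0.119]))
```

View pics/w5.png

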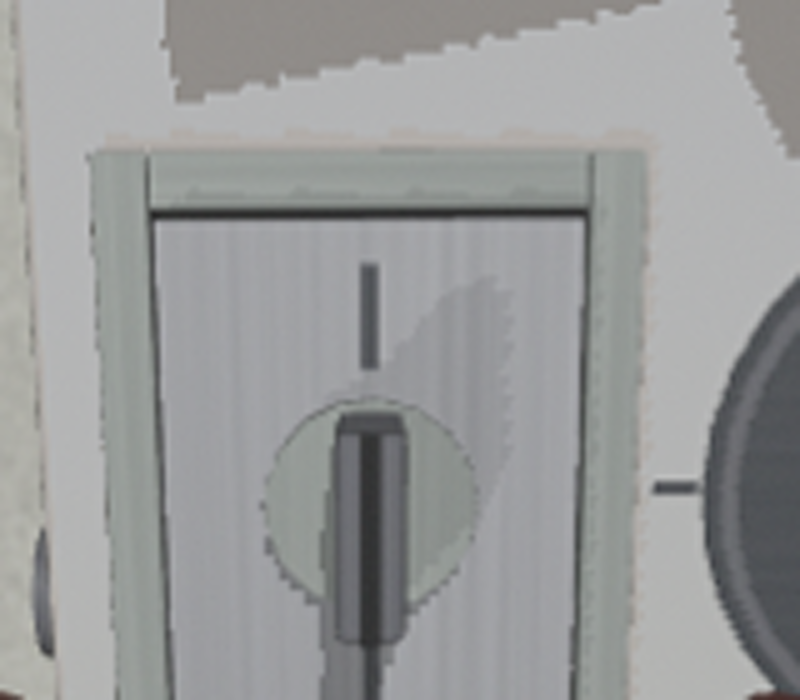

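```bash
python3 - <<'E'
from h import *
w=old('wrist'); q=lambda l,z: atz(w,(np.array(l)+.5)/5-.5+[240,90],z)[:,:2]
for l,z in (([(370,436),(370.5,640)],.135),([(369.5,265),(373,695)],.099),([(157,225),(173,690)],.099),([(586,225),(576,640)],.099)):
    s=q(l,z); print(s.round(4).tolist(),s.mean(0),np.arctan2(*(s[0]-s[1])[::-1])+np.pi/2)
rel([.5168,-.0242,.076],.104)
E
```

```text
[[0.5153, -0.0041], [0.5195, -0.0446]] [ 0.51743478 -0.02436113] 3.2456605880001597
[[0.5122, 0.0256], [0.5226, -0.069]] [ 0.51738089 -0.02174808] 3.2514615060088503
[[0.4675, 0.0292], [0.4777, -0.0724]] [ 0.4725953  -0.02162179] 3.2417914254148004
[[0.5561, 0.0384], [0.5664, -0.0515]] [ 0.56123641 -0.0065709 ] 3.2556969816833514
t 12.0 tcp [ 0.518  -0.0246  0.2086] F [-0.2  0.2 -0.7] w 0.9497134172737353
tool x yaw 0.1039 z [ 0.004 -0.001 -1.   ]
shift cm [-0.17 -0.07 13.26]
az options [np.float64(3.142), np.float64(-0.0), np.float64(-3.142)] q6 -0.28439123341996025
```

Request:
arm_command([
  [0, 0, 5, 0, 0, 0, 6],
  [0, 0, 9, 0, 0, 0, 5],
  [0, 0, 12, 0, 0, 0, 4],
  [0, 0, 13.1, 0, 0, 0, 4],
  [0, 0, 13.1, 0, 0, 0, 3],
  [0, 0, 13.1, 0, 0, 0, 0],
  [0, 0, 13.1, 0, 0, 0, 0],
  [0, 0, 13.1, 0, 0, 0, 0],
  [0, 0, 13.6, 0, 0, 0, 0],
  [0, 0, 14.1, 0, 0, 0, 0],
  [0, 0, 14.5, 0, 0, 0, 0],
  [0, 0, 14.7, 0, 0, 0, 0],
], force=20)

```text
t: 13.5
ee_pos: [0.5181, -0.0249, 0.0631]
eef_rot: [0.999, 0.052, 0.002, 0.001]
wrist_force: [-7.0, 0.1, 33.5]
width: 0.159
```

Request:
arm_command([
  [0, 0, -0.1, 0, 0, 0, 0],
  [0, 0, -0.1, 0, 0, 0, 0],
  [0, 0, -0.1, 0, 0, 0, 0],
  [0, 0, -0.1, 0, 0, 0, 0],
])

```text
t: 14.0
ee_pos: [0.518, -0.0249, 0.0631]
eef_rot: [0.999, 0.052, 0.001, 0.001]
wrist_force: [-3.7, -0.6, 20.4]
width: 0.155
```

```bash
python3 - <<'E'
from h import *
rel([.5168,-.0242,.0725],.104)
w=cap('wrist'); im=w['pixels']; save(w,'w6',(200,40,440,220),3.3)
P=cloud(w); d=P-[.5172,-.0243,0]; a=.104; x=d[...,0]*np.cos(a)+d[...,1]*np.sin(a); y=-d[...,0]*np.sin(a)+d[...,1]*np.cos(a)
z=P[...,2]; ok=(z<.11)&(z>.07)
for k,m in (('panel',(abs(x)<.04)&(abs(y)<.055)&(np.hypot(x,y)>.028)),('frame',(abs(x)<.056)&(abs(y)<.071)&((abs(x)>.049)|(abs(y)>.064)))):
    v=z[ok&m]; print(k,len(v),np.percentile(v,[10,50,90]).round(4))
E
```

```text
t 14.0 tcp [ 0.518  -0.0249  0.0631] F [-3.7 -0.6 20.4] w 0.1547506844665808
tool x yaw 0.1043 z [ 0.003 -0.001 -1.   ]
shift cm [-0.11 -0.08 -0.94]
az options [np.float64(3.142), np.float64(0.0), np.float64(-3.141)] q6 -0.28434785174741634
panel 9493 [0.0906 0.0914 0.0922]
frame 5732 [0.0906 0.0914 0.0922]
```

View pics/w6.png

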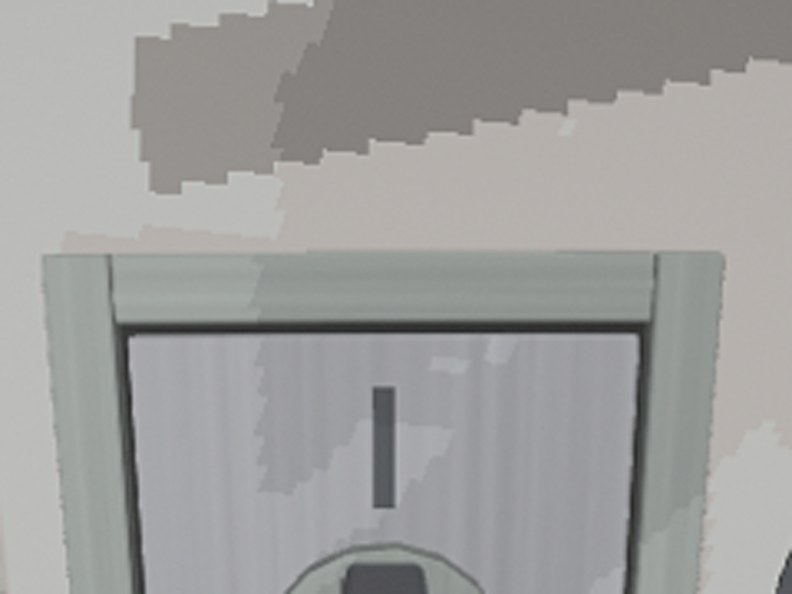

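Panel and frame both read z = 0.0914, so the panel is flush. The wing is in line with the notch (both at column 384) and the push is a steady 20 N, so I'm handing in.

```bash
python3 -c "
from h import *
print(robot.hand_in()); s=robot.sense(); print(s['t'],s['wrist_force'],s['ee_pos'])"
```

```text
the job is handed in; nothing more can be done
None
the job is handed in; nothing more can be done
```

The job is done and handed in at about 14 s; the hand-in gave no verdict. I gripped the pot by its handle and slid it along the deck to the other marked place. I then turned the fastener to the notches while the panel was still proud, and pressed the panel home with the wing still gripped.

**Last checks**
- **Pot:** it sits about 2 mm from the goal centre by the side-camera wall fit. The top-camera fits came out about 3–5 mm off. I did not measure it again after the fastener work.
- **Fastener:** the slot was within about 0.006 rad of the notches before pressing, with the panel still about 8 mm proud. It still looked in line with the visible notch after pressing.
- **Panel:** panel and frame tops both read z = 0.0914 m, so it is flush, held with a steady 20 N (about 33 N for a moment as it went home).
- **Other things on the bench:** I saw no contact with any of them, but I did not measure their positions afterwards.

**What disagreed:** the real finger ends are about 38 mm short of the reported tool tip. My first try at the handle therefore closed just above it, with no contact force. I corrected for this, and the later grips read 15.6 mm on the 16 mm handle and 13.8 mm on the 14 mm wing.

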